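Set a thin blank out over the end of the bench hook for sawing

ROBOT

A 6-joint arm with a two-finger parallel gripper is mounted at the origin on the work surface. World frame = base frame: x ahead of the robot, y to its left, z up, the work surface at z = 0. Lengths are in m, angles in rad, forces in N, time in s.
With the tool pointing down it reaches from about 0.275 to 0.825 m from the base axis. Payload 4.9 kg.
Tool frame: the origin (TCP) lies between the finger pads; the fingertips stand 14 mm ahead of it and the grasp point (between the pads) lies 5 mm behind it; z points along the fingers, y is the line along which they close (so a half turn about z gives the same grasp; the last joint's range is limited). The gripper opens to 85 mm and grips with 20 to 120 N. Pads are 22 mm wide; open, the fingers measure 114 mm over their backs; the gripper's body (76 mm by 85 mm) begins 54 mm behind the grasp point. The pads swing forward as they close: fully open they stand 13 mm farther back than shut.
Start: joints at [1.191, 0.326, -0.193, 1.052, 0, 1.437], TCP at [0.134, 0.533, 0.245] pointing down, gripper open.
Joint ranges: [-2.65, 2.65], [-0.97, 1.79], [-1.3, 1.35], [-1.93, 2.1], [-1.47, 1.37], [-3.14, 3.14]. Speed limits (rad/s): [2.57, 2.57, 3.14, 3.14, 3.14, 3.14].

INTERFACE

Orientations are given as a rotation vector (axis times angle).
In Python, from rig import env gives the robot as it stands.
- The arm moves only by the tool move_arm, never from a script. Its argument "moves" is a list of rows, each a list of 7 numbers: the turn, a rotation vector about the tool's x, y, z scaled (see below), then the shift along the tool's x, y, z scaled (see below), then the opening, from 0 (shut) to 1 (fully open). A call has 1 to 12 rows; each row shifts and turns the commanded pose from where the row before left it, along the tool's axes as they then stand; what a row does not reach is not made up. The controller multiplies each number of a shift by 200 mm and each number of a turn by pi rad. A row lasts 1/10 s, in which the tool goes at most 50 mm and 8.59 degrees, less where a joint would pass 70% of its speed; a pose out of reach is approached as far as the arm can. A call with a number of a shift or a turn outside -1 to 1 is refused whole. A call with a gripper value outside its range is refused whole. The fingers move at their own pace and stop on an object; "newtons" is the grip in N (left out, the last holds). Time passes only in rows, so rows that do not move let the fingers close. It gives the time, the measured TCP pose, the force, the opening and the grip force at its end, in the units of the state.
- env.state(): the state, without advancing time (a new reading comes with each control period).
- env.get_image(name): name is "scene" or "top"; returns a dict with "image" (480x640x3 uint8, red, green, blue), "range_z" (480x640 float32, m along the optical axis (not along the pixel's ray), 0 where there is no reading), "vertical_fov" (degrees; the focal length in pixels is half the picture's height over the tangent of half this angle, whatever the lens; pixels are square), "cx", "cy" (the principal point, pixels), "T" (4x4, takes a point from camera to world coordinates). Camera axes: x right, y up, looking along -z (the intrinsics and any distortion apply to the point x, -y, -z); pixel columns grow to the right and rows downward; lengths in m; the calibration is good to about 2 mm. A picture is of the moment at which its call begins.
- env.hand_in(): hands the job in; it is judged then, once.
The state is a dict: "clock": time; "joint_positions": joint angles; "joint_vel": joint speeds; "tau": joint torques, N m; "ee_pos": TCP position; "eef_rot": TCP orientation; "force": force on the tool from outside, world axes, zero at the start; "ft_torque": the same for the moment, N m; "width": opening from 0.0 (shut) to 1.0 (fully open); "grasp_force": force on a finger pad.
Only numpy, scipy, OpenCV 4.12 (cv2) and the standard library are available. Lean on these libraries where they do the work, as an engineer would, in place of code of your own. Each camera call takes 0.05 s, during which the arm holds its last target. There are 200 camera calls.

TASK

The thin wooden blank lying on the bench hook is to be sawn along its pencil line, just off the hook's right-hand end (the robot's right). With the fingertips, push it flat against the hook's fence and along the fence until the marked strip overhangs that end and the whole pencil line shows clear of it, by less than a finger's width. Only slide it: do not lift or tip it, do not disturb the tools and turned pieces round about, and leave it lying there against the fence.

Things in the scene. Friction and masses are not known exactly. Their poses are not given: they have to be found in the camera images.
- board: thin loose blank of pale wood, 85 (x) x 200 (y) x 8 mm thick, about 0.1 kg, lying flat on the bench hook, a little askew and some 10 to 40 mm short of the fence. Origin: centre of its underside; x points across it towards the fence, y along it to the robot's left, z up. A dark pencil line 2 mm wide crosses its top face 40 mm from its right-hand (-y) end
- board_line (a point): middle of the pencil line, on the blank's top face (8 mm above its underside, on its centre line, 60 mm from its centre towards -y)
- hook: bench hook, fixed on a wooden slab 45 mm thick: flat dark wooden base 200 (x) x 340 (y) x 18 mm, a fence along its far side. Origin: centre of the base's underside, on the slab; x points away from the robot to the fence, y along the fence to the robot's left, z up. The blank lies on the base's top, z = 18 mm. Base edges: near x = -100, left y = +170, right y = -170 mm (blank is to overhang here)
- hook_end (a point): point on the base's top at its right-hand end, at the foot of the fence's near face: x = +70, y = -170, z = +18 mm in the hook's frame. The fence runs the base's full length, near face at x = +70 mm, 30 mm thick, top at z = 44 mm. Beyond the end is a free drop of 18 mm to the slab
- square: try square lying flat on the slab left of the hook: wooden stock 20 x 105 x 16 mm, steel blade 150 x 26 x 3 mm; not to be disturbed. Origin: on the slab, under the middle of the whole tool
- saw: small back saw lying flat on the slab behind the fence: round handle 24 mm thick, 170 mm long, blade 200 mm long; not to be disturbed. Origin: on the slab, where handle and blade meet
- pencil: flat carpenter's pencil, 13 x 150 x 8 mm, lying on the slab at its far right; not to be disturbed. Origin: on the slab, under the middle of its barrel
- turned_box: small turned wooden box with a knobbed lid, 48 mm across, 63 mm high, standing on the slab to the right of the hook; not to be disturbed. Origin: centre of its underside
- mallet: turned wooden carver's mallet standing head down on the worktop to the right, 92 mm across, 210 mm high; not to be disturbed. Origin: centre of its underside
- plane: block plane on the worktop to the right, 160 x 48 x 57 mm; not to be disturbed. Origin: centre of its sole
- bowl: turned wooden bowl on the worktop to the left, 170 mm across, 65 mm high; not to be disturbed. Origin: centre of its underside
Things that resemble listed ones, but are neither listed nor needed, are in the scene too. Of the things like the board, leave any that is blue or orange; of the rest the larger one is meant.

How it is judged:
By the outcome, as a careful person would: the job done as asked, in the order asked, and still so for the second after the job is handed in, with the robot touching nothing.
It also fails if it takes over 61 s, if anything falls off the work surface, if the arm or the gripper's body presses on something with over 40 N, if the wrist force passes 120 N, or if a joint passes its speed limit or range.

## Working session

There is one attempt and no reset: what is moved stays moved. The work goes in short steps, Python scripts to look and compute and a tool call to move; the robot and the scene stay as the last step left them, time stands still between calls to the robot, and variables do not carry over. Pictures are saved under pics/ and viewed, at most 10 in all, crops included, and the job is handed in when it is done.

Besides the shell and the picture viewer there is one more tool, called after "Request:" as name(argument=value, ...), one argument or row to a line, values as JSON. move_arm: Moves the arm, as the interface text tells. Shifts and turns lie within -1 to 1; 1 stands for 200 mm of shift or pi rad of turn. Its arguments: {"type":"object","properties":{"moves":{"type":"array","items":{"type":"array","items":{"type":"number"}}},"newtons":{"type":"number"}},"required":["moves"]}

```bash
mkdir -p pics; cat > h.py <<'E'
import numpy as np,cv2
from rig import env
def grab(n,tag):
    d=env.get_image(n); cv2.imwrite(f'pics/{tag}.png',d['image'][:,:,::-1]); np.savez(f'pics/{tag}.npz',**d); return d
def load(tag): return np.load(f'pics/{tag}.npz')
def ray(d,u,v):
    f=240/np.tan(np.radians(float(d['vertical_fov']))/2); T=d['T']
    return T[:3,3],T[:3,:3]@np.array([(u-d['cx'])/f,-(v-d['cy'])/f,-1.])
def onz(d,u,v,z):
    o,r=ray(d,u,v); return o+r*(z-o[2])/r[2]
def proj(d,p):
    f=240/np.tan(np.radians(float(d['vertical_fov']))/2); T=d['T']
    c=T[:3,:3].T@(np.array(p)-T[:3,3]); return d['cx']+f*c[0]/-c[2], d['cy']-f*c[1]/-c[2]
def rng(d,u,v):
    o,r=ray(d,u,v); return o+r*float(d['range_z'][int(v),int(u)])
E
python3 - <<'E'
from h import *
for n in('scene','top'):
    d=grab(n,n+'0'); print(n,d.keys(),d['vertical_fov'],d['cx'],d['cy'],d['T'].round(3).tolist())
print(env.state())
E
```

```text
scene dict_keys(['image', 'range_z', 'vertical_fov', 'cx', 'cy', 'T']) 48.43207937030055 315.479417337316 239.50546531955746 [[0.394, -0.76, 0.517, 1.237], [0.919, 0.324, -0.224, -0.316], [0.002, 0.563, 0.826, 1.246], [0.0, 0.0, 0.0, 1.0]]
top dict_keys(['image', 'range_z', 'vertical_fov', 'cx', 'cy', 'T']) 45.88095808927277 317.60501608548407 240.52846168256957 [[0.004, 0.983, -0.183, 0.235], [-1.0, 0.004, 0.003, 0.032], [0.003, 0.183, 0.983, 1.615], [0.0, 0.0, 0.0, 1.0]]
{'clock': 0.1, 'joint_positions': array([ 1.19080875e+00,  3.26878577e-01, -1.93482874e-01,  1.05201980e+00,
       -2.14909709e-05,  1.43661747e+00]), 'joint_vel': array([ 0.00084599, -0.00126754,  0.00184252, -0.00014016,  0.00066828,
       -0.00022297]), 'tau': array([-1.02303413e-04, -4.44237936e+01,  2.63039249e+01,  7.84792443e-03,
       -2.29694951e-04,  2.01428037e-06]), 'ee_pos': array([0.13363101, 0.53299548, 0.24457572]), 'eef_rot': array([-3.85097098e-01, -3.11751464e+00,  2.41606712e-03]), 'force': array([0.02998224, 0.23116392, 0.74425543]), 'ft_torque': array([ 0.00641132,  0.00739027, -0.00830694]), 'grasp_force': 0.0, 'width': 0.9993297669630683}
```

View pics/scene0.png

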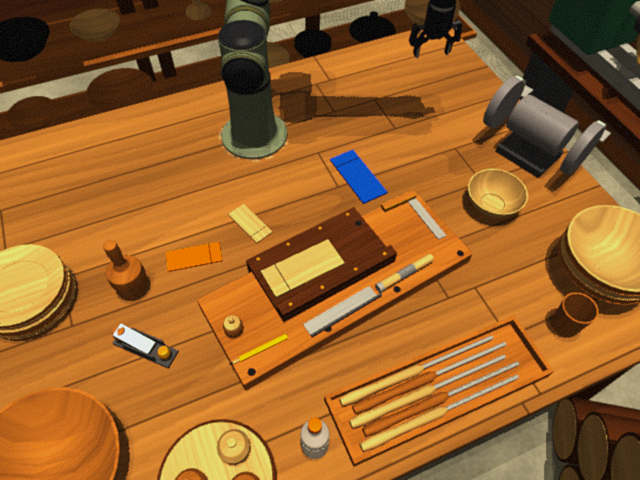

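View pics/top0.png

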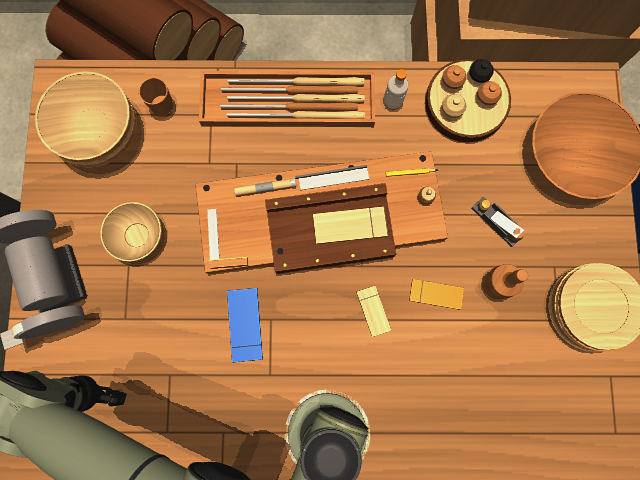

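The scene shows four blank-like things (top view): pale on the hook (350,225), small pale on the worktop (373,311), blue (245,325) and orange (437,293). The one meant is the larger pale one on the hook, with its pencil line at about (373,222). I'll measure it and enlarge the area to confirm.

```bash
cat >> h.py <<'E'
def boardmask(d,u0,u1,v0,v1):
    im=d['image']; hsv=cv2.cvtColor(im,cv2.COLOR_RGB2HSV)
    m=((im[:,:,0]>150)&(im[:,:,1]>140)&(hsv[:,:,0]>15)&(hsv[:,:,0]<40)&(hsv[:,:,1]>60)).astype(np.uint8)*255
    w=np.zeros_like(m); w[v0:v1,u0:u1]=m[v0:v1,u0:u1]
    w=cv2.morphologyEx(w,cv2.MORPH_CLOSE,np.ones((5,5)))
    return w
def corners(m):
    c=max(cv2.findContours(m,cv2.RETR_EXTERNAL,cv2.CHAIN_APPROX_NONE)[0],key=cv2.contourArea)
    return cv2.boxPoints(cv2.minAreaRect(c)), cv2.approxPolyDP(c,6,True)[:,0], cv2.contourArea(c)
E
python3 - <<'E'
from h import *
d=load('top0'); m=boardmask(d,270,392,195,250); b,a,A=corners(m); print(b,a.tolist(),A)
for p in a: print(onz(d,*p,.071).round(4), rng(d,*p).round(4))
# heights by range
for n,u,v in [('board',340,226),('base',295,240),('base',350,255),('fence',330,197),('slab',235,225),('slab',410,220)]: print(n,rng(d,u,v).round(4))
s=load('scene0'); ms=boardmask(s,250,355,230,310); b2,a2,A2=corners(ms); print(a2.tolist())
for p in a2: print(onz(s,*p,.071).round(4), rng(s,*p).round(4))
c=cv2.resize(d['image'][170:290,190:350+100][:,:,::-1],None,fx=3,fy=3,interpolation=cv2.INTER_CUBIC)
cv2.imwrite('pics/crop1.png',c)
E
```

```text
[[312.52338 213.55109]
 [383.9887  205.8941 ]
 [387.14758 235.37708]
 [315.68225 243.03406]] [[383, 207], [313, 214], [316, 243], [387, 235]] 2017.0
[ 0.6181 -0.1553  0.071 ] [ 0.6186 -0.1555  0.069 ]
[0.5971 0.0407 0.071 ] [0.5961 0.0407 0.0752]
[0.5148 0.0319 0.071 ] [0.5138 0.0319 0.0764]
[ 0.5383 -0.165   0.071 ] [ 0.5391 -0.1655  0.0668]
board [ 0.564  -0.0348  0.0672]
base [0.5238 0.0903 0.0666]
base [ 0.483  -0.0624  0.0625]
fence [ 0.642  -0.0064  0.0872]
slab [0.5704 0.2614 0.0444]
slab [ 0.5868 -0.2343  0.0458]
[[328, 240], [261, 271], [275, 295], [343, 262]]
[0.5158 0.0325 0.071 ] [0.5173 0.0318 0.0734]
[ 0.5362 -0.1644  0.071 ] [ 0.5368 -0.1645  0.0721]
[ 0.6153 -0.156   0.071 ] [ 0.6152 -0.156   0.0707]
[0.5941 0.0402 0.071 ] [0.5941 0.0402 0.0711]
```

View pics/crop1.png

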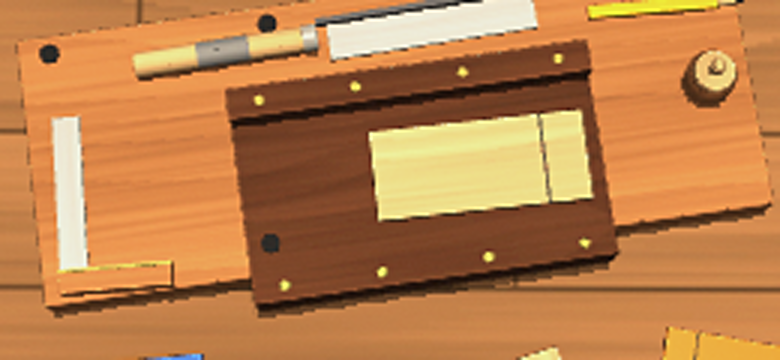

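The crop confirms it: the pale blank with the pencil line (crop (545,157)) lies on the dark hook, with the fence above it and the hook's right end at crop (590,70)–(617,250). Next is the hook frame.

```bash
cat > hk.py <<'E'
from h import *
d=load('top0'); g=d['image'].astype(int)
dark=(g[:,:,0]<125)&(g[:,:,0]>0)
# far top edge of fence: per column, first dark row scanning up from the fence; right edge: per row
P=[]
for u in range(275,380,3):
    v=int(round(200-(u-268)*(200-184)/(386-268)))+3
    while dark[v,u] or g[v,u,1]>0 and v>0 and (g[v,u,0]<125): v-=1
    P.append(onz(d,u,v+.5,.089)[:2])
R=[]
for v in list(range(198,206))+list(range(238,252)):
    u=390 if v>215 else 384
    while g[v,u,0]<125: u+=1
    R.append(onz(d,u-.5,v,.063)[:2])
L=[]
for v in range(215,262,2):
    u=285
    while g[v,u,0]<125: u-=1
    L.append(onz(d,u+.5,v,.063)[:2])
def fit(P):
    P=np.array(P); x=cv2.fitLine(P.astype(np.float32),cv2.DIST_HUBER,0,.001,.001).ravel(); n=np.array([-x[1],x[0]]); r=(P-x[2:])@n
    print(x.round(4),'ang',np.degrees(np.arctan2(x[1],x[0])).round(2),'res mm',(r*1e3).round(1)); return x
f=fit(P);r=fit(R);l=fit(L)
E
python3 hk.py
```

```text
[ 1.382e-01 -9.904e-01  6.582e-01  5.000e-04] ang -82.05 res mm [-12.6 -13.8  -0.7   1.1  -0.1  -1.2   0.6  -0.6   1.2   0.1  -1.  -13.5
  -0.4   1.3   0.2  -0.9   0.8  -0.3   1.4   0.3  -0.8   0.9  -0.2 -12.7
   0.5  -0.7   1.1  -0.    1.7   0.6  -0.5   1.2   0.1 -12.4 -10.7]
[ 0.9908  0.1355  0.5643 -0.1762] ang 7.79 res mm [  1.2  -1.1  -0.7  -0.2   0.2   0.6   1.1  -1.3  -0.5  -0.1  -2.4   9.1
   9.6  -1.1  -0.6  10.9  11.3  11.7 -15.4  -1.2  -0.7  -0.3]
[0.918  0.3966 0.538  0.1444] ang 23.37 res mm [ -0.8   1.4 -42.9   3.1 -38.5 -31.1   7.1   9.2  11.4  13.5  13.1  15.3
 -21.  -18.8 -14.1  21.3 -12.3  12.8  15.   17.1  -3.7  -1.5   0.6   2.8]
```

Request:
move_arm(
  moves=[
    [0,0,-0.0407,0,0,0,1],
    [0,0,-0.0407,0,0,0,1],
    [0,0,-0.0407,0,0,0,1],
    [0,0,0,-0.077,-0.18,0,1],
    [0,0,0,-0.077,-0.18,0,1],
    [0,0,0,-0.077,-0.18,0,1],
    [0,0,0,-0.077,-0.18,0,1],
    [0,0,0,-0.077,-0.18,0,1],
    [0,0,0,-0.077,-0.18,0,1],
    [0,0,0,-0.077,-0.18,0,1],
    [0,0,0,-0.077,-0.18,0,1],
    [0,0,0,-0.077,-0.18,0,1],
  ],
)

```text
clock: 1.3
ee_pos: [0.3159, 0.2301, 0.2452]
eef_rot: [0.217, -3.134, 0.0]
force: [0.7, -0.2, -0.0]
width: 1.0
grasp_force: 0.0
```

Request:
move_arm(
  moves=[
    [0,0,0,-0.077,-0.18,0,1],
    [0,0,0,-0.077,-0.18,0,1],
    [0,0,0,-0.077,-0.18,0,1],
    [0,0,0,-0.077,-0.18,0,1],
    [0,0,0,-0.077,-0.18,0,1],
    [0,0,0,-0.077,-0.18,0,1],
    [0,0,0,-0.077,-0.18,0,1],
    [0,0,0,-0.077,-0.18,0,1],
    [0,0,0,-0.077,-0.18,0,1],
    [0,0,0,0,0,0.1,1],
    [0,0,0,0,0,0.1,1],
    [0,0,0,0,0,0,1],
  ],
)

```text
clock: 2.5
ee_pos: [0.4953, -0.0701, 0.2025]
eef_rot: [0.215, -3.129, -0.003]
force: [0.2, -0.0, 0.6]
width: 1.002
grasp_force: 0.0
```

```bash
cat >> h.py <<'E'
ex=np.array([.9905,.1377]); ey=np.array([-.1377,.9905])
from scipy.spatial.transform import Rotation as Ro
def where():
    s=env.state(); p=s['ee_pos']; R=Ro.from_rotvec(s['eef_rot']).as_matrix()
    print('t %.1f X %.4f Y %.4f z %.4f'%(s['clock'],ex@p[:2],ey@p[:2],p[2]),'toolx in hook',(ex@R[:2,0]).round(3),(ey@R[:2,0]).round(3),'toolz',R[:,2].round(3),'F',s['force'].round(2),'w',round(s['width'],2),'j',s['joint_positions'].round(2))
E
python3 -c "
from h import *
where()"
```

```text
t 2.5 X 0.4809 Y -0.1376 z 0.2025 toolx in hook -1.0 0.001 toolz [-0.006  0.002 -1.   ] F [ 0.21 -0.03  0.6 ] w 1.0 j [-0.29  0.27 -0.38  0.92  0.   -0.43]
```

Request:
move_arm(
  moves=[
    [0,0,0,0,0,0.15,1],
    [0,0,0,0,0,0.15,1],
    [0,0,0,0,0,0.15,1],
    [0,0,0,0,0,0.1,1],
    [0,0,0,0,0,0,1],
    [0,0,0,0,0,0,1],
  ],
)

```text
clock: 3.1
ee_pos: [0.4977, -0.0702, 0.0961]
eef_rot: [-0.217, 3.134, -0.0]
force: [-0.2, -0.1, 1.1]
width: 0.999
grasp_force: 0.0
```

```bash
python3 -c "
from h import *
where(); d=grab('scene','s1'); print(proj(d,env.state()['ee_pos']))
cv2.imwrite('pics/crop2.png',cv2.resize(d['image'][180:330,200:400][:,:,::-1],None,fx=4,fy=4,interpolation=cv2.INTER_CUBIC))"
```

```text
t 3.1 X 0.4833 Y -0.1380 z 0.0961 toolx in hook -1.0 -0.0 toolz [ 0. -0. -1.] F [-0.16 -0.13  1.1 ] w 1.0 j [-0.29  0.4  -0.52  0.66  0.   -0.43]
(np.float64(289.28985325922736), np.float64(242.1962375763969))
```

View pics/crop2.png

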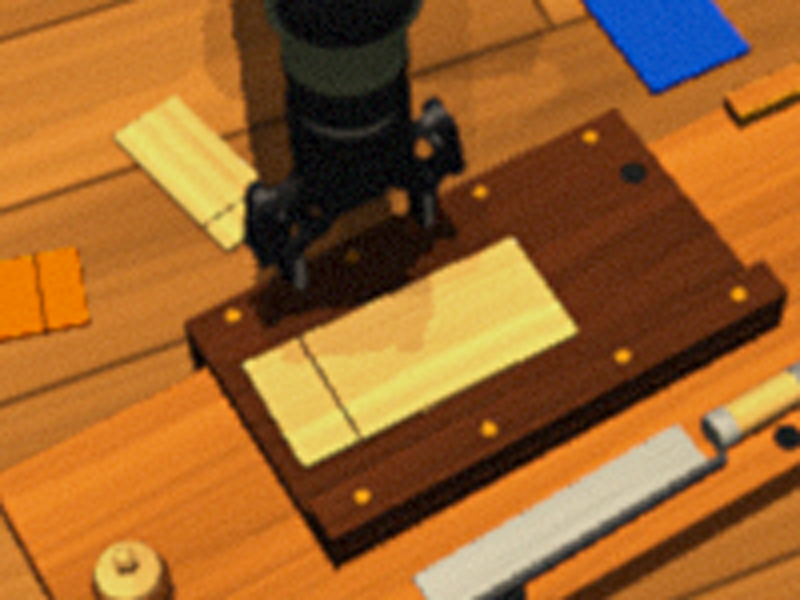

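The crop shows the open gripper standing before the blank's near edge, fingertips at about crop (300,285) and (428,222). I'll lower it in small steps and watch the force.

Request:
move_arm(
  moves=[
    [0,0,0,0,0,0.04,1],
    [0,0,0,0,0,0.04,1],
    [0,0,0,0,0,0,1],
  ],
)

```text
clock: 3.45
ee_pos: [0.4968, -0.0701, 0.0786]
eef_rot: [0.216, -3.133, -0.001]
force: [0.0, 0.7, 0.4]
width: 0.997
grasp_force: 0.0
```

Request:
move_arm(
  moves=[
    [0,0,0,0,0,0.015,1],
    [0,0,0,0,0,0.015,1],
    [0,0,0,0,0,0,1],
  ],
)

```text
clock: 3.75
ee_pos: [0.4972, -0.0702, 0.0729]
eef_rot: [0.216, -3.134, -0.0]
force: [-0.1, -0.1, -0.1]
width: 0.999
grasp_force: 0.0
```

Request:
move_arm(
  moves=[
    [0,0,0,0,0,0.015,1],
    [0,0,0,0,0,0,1],
  ],
)

```text
clock: 3.95
ee_pos: [0.4972, -0.0702, 0.07]
eef_rot: [0.216, -3.134, -0.0]
force: [-0.2, 0.2, -0.0]
width: 0.996
grasp_force: 0.0
```

Request:
move_arm(
  moves=[
    [0,0,0,0,0,0.01,1],
    [0,0,0,0,0,0,1],
  ],
)

```text
clock: 4.15
ee_pos: [0.4973, -0.0703, 0.0681]
eef_rot: [0.216, -3.134, -0.0]
force: [-0.0, 0.3, -0.6]
width: 0.997
grasp_force: 0.0
```

Request:
move_arm(
  moves=[
    [0,0,0,0,0,0.008,1],
    [0,0,0,0,0,0,1],
  ],
)

```text
clock: 4.35
ee_pos: [0.4973, -0.0703, 0.0665]
eef_rot: [0.216, -3.134, -0.0]
force: [0.4, 0.1, 0.2]
width: 0.999
grasp_force: 0.0
```

Request:
move_arm(
  moves=[
    [0,0,0,-0.03,0,0,1],
    [0,0,0,-0.03,0,0,1],
    [0,0,0,-0.02,0,0,1],
    [0,0,0,0,0,0,1],
  ],
)

```text
clock: 4.75
ee_pos: [0.5142, -0.0681, 0.0667]
eef_rot: [-0.217, 3.133, -0.0]
force: [-0.5, 0.4, 0.7]
width: 1.0
grasp_force: 0.0
```

Request:
move_arm(
  moves=[
    [0,0,0,-0.015,0,0,1],
    [0,0,0,-0.015,0,0,1],
    [0,0,0,-0.015,0,0,1],
    [0,0,0,0,0,0,1],
  ],
)

```text
clock: 5.15
ee_pos: [0.5227, -0.0669, 0.0667]
eef_rot: [-0.216, 3.134, -0.0]
force: [0.5, -0.9, -0.1]
width: 1.0
grasp_force: 0.0
```

```bash
python3 -c "
from h import *
where(); d=grab('scene','s2')
cv2.imwrite('pics/crop3.png',cv2.resize(d['image'][180:330,200:400][:,:,::-1],None,fx=4,fy=4,interpolation=cv2.INTER_CUBIC))"
```

```text
t 5.2 X 0.5085 Y -0.1382 z 0.0667 toolx in hook -1.0 0.0 toolz [ 0. -0. -1.] F [ 0.52 -0.88 -0.08] w 1.0 j [-0.27  0.48 -0.48  0.61  0.   -0.41]
```

View pics/crop3.png

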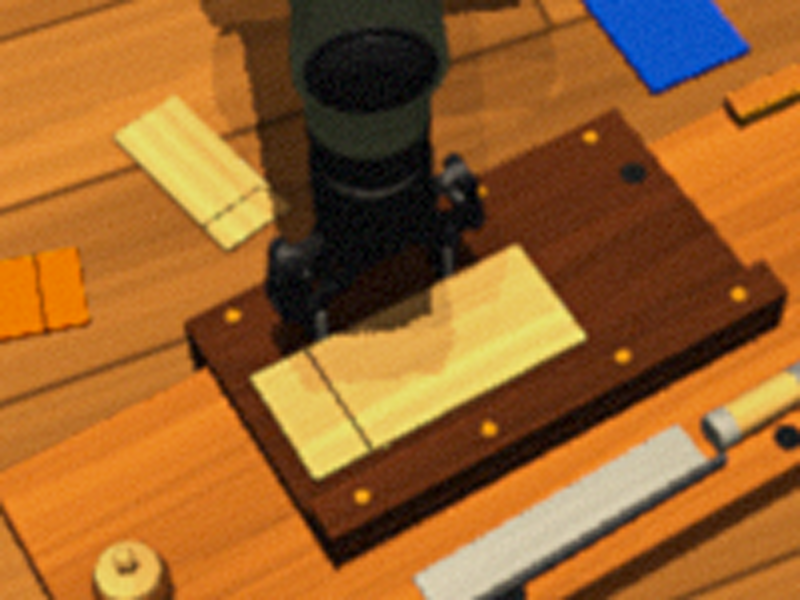

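The fingertips now push the blank's near edge: the right corner moved from crop (245,365) to (252,378). I'll go on towards the fence.

Request:
move_arm(
  moves=[
    [0,0,0,-0.015,0,0,1],
    [0,0,0,-0.015,0,0,1],
    [0,0,0,-0.015,0,0,1],
    [0,0,0,-0.015,0,0,1],
    [0,0,0,-0.005,0,0,1],
    [0,0,0,0,0,0,1],
  ],
)

```text
clock: 5.8
ee_pos: [0.5354, -0.0651, 0.0667]
eef_rot: [-0.216, 3.134, -0.0]
force: [0.3, 0.6, 0.1]
width: 0.999
grasp_force: 0.0
```

Request:
move_arm(
  moves=[
    [0,0,0,-0.005,0,0,1],
    [0,0,0,-0.005,0,0,1],
    [0,0,0,0,0,0,1],
  ],
)

```text
clock: 6.1
ee_pos: [0.5371, -0.0648, 0.0667]
eef_rot: [-0.216, 3.134, -0.0]
force: [-0.0, -0.1, -0.8]
width: 1.001
grasp_force: 0.0
```

Request:
move_arm(
  moves=[
    [0,0,0,-0.005,0,0,1],
    [0,0,0,0,0,0,1],
  ],
)

```text
clock: 6.3
ee_pos: [0.5381, -0.0647, 0.0667]
eef_rot: [-0.216, 3.134, -0.0]
force: [0.4, -0.0, 0.3]
width: 1.001
grasp_force: 0.1
```

Request:
move_arm(
  moves=[
    [0,0,0,-0.005,0,0,1],
    [0,0,0,0,0,0,1],
  ],
)

```text
clock: 6.5
ee_pos: [0.5392, -0.0645, 0.0667]
eef_rot: [-0.216, 3.134, -0.0]
force: [-0.1, -0.3, -0.4]
width: 0.998
grasp_force: 0.0
```

Request:
move_arm(
  moves=[
    [0,0,0,-0.005,0,0,1],
    [0,0,0,0,0,0,1],
  ],
)

```text
clock: 6.7
ee_pos: [0.5402, -0.0644, 0.0667]
eef_rot: [-0.216, 3.134, 0.0]
force: [-0.2, -0.1, -0.1]
width: 1.002
grasp_force: 0.0
```

Request:
move_arm(
  moves=[
    [0,0,0,-0.005,0,0,1],
    [0,0,0,0,0,0,1],
  ],
)

```text
clock: 6.9
ee_pos: [0.5409, -0.0643, 0.0667]
eef_rot: [0.216, -3.134, 0.0]
force: [-1.4, -0.9, 1.2]
width: 0.997
grasp_force: 0.6
```

Request:
move_arm(
  moves=[
    [0,0,0,-0.005,0,0,1],
    [0,0,0,0,0,0,1],
  ],
)

```text
clock: 7.1
ee_pos: [0.5411, -0.0643, 0.0666]
eef_rot: [0.216, -3.132, 0.001]
force: [-4.6, -2.7, 2.1]
width: 1.002
grasp_force: 2.2
```

Request:
move_arm(
  moves=[
    [0,0,0,-0.006,0,0,1],
    [0,0,0,0,0,0,1],
  ],
)

```text
clock: 7.3
ee_pos: [0.5413, -0.0643, 0.0664]
eef_rot: [0.216, -3.13, 0.001]
force: [-6.7, -3.0, 4.5]
width: 0.998
grasp_force: 3.5
```

```bash
cat >> h.py <<'E'
def seg(P,k,W=18):
    pass
def board(tag):
    s=grab('scene',tag); m=boardmask(s,215,355,225,330); b,a,A=corners(m)
    for p in a: 
        q=onz(s,*p,.071)[:2]; print(p.tolist(),'X %.4f Y %.4f'%(ex@q,ey@q))
    return s
E
python3 -c "
from h import *
where(); d=board('s3')
cv2.imwrite('pics/crop4.png',cv2.resize(d['image'][180:330,200:400][:,:,::-1],None,fx=4,fy=4,interpolation=cv2.INTER_CUBIC))"
```

```text
t 7.3 X 0.5273 Y -0.1382 z 0.0664 toolx in hook -1.0 0.0 toolz [-0.004 -0.001 -1.   ] F [-6.74 -2.95  4.46] w 1.0 j [-0.25  0.51 -0.43  0.64 -0.   -0.39]
[332, 246] X 0.5371 Y -0.0399
[310, 265] X 0.5577 Y -0.1199
[267, 279] X 0.5372 Y -0.2346
[280, 302] X 0.6115 Y -0.2381
[291, 304] X 0.6303 Y -0.2176
[294, 294] X 0.6099 Y -0.1974
[323, 287] X 0.6302 Y -0.1251
[322, 280] X 0.6117 Y -0.1166
[347, 267] X 0.6120 Y -0.0413
```

View pics/crop4.png

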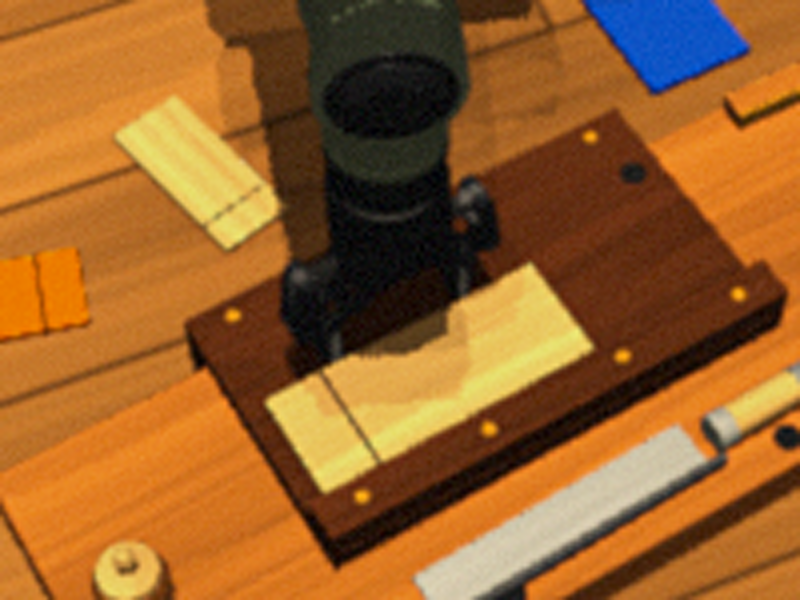

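The board is flush along the fence with the line near crop (350,415), well inboard of the hook end. Now I'll back off, turn 90° with the fingers half shut, and go to the blank's left end.

Request:
move_arm(
  moves=[
    [0,0,0,0.03,0,0,1],
    [0,0,0,0.03,0,0,1],
    [0,0,0,0,0,-0.15,1],
    [0,0,0,0,0,-0.15,1],
    [0,0,0,0,0,-0.15,1],
    [0,0,0,0,0,0,0.47],
  ],
)

```text
clock: 7.95
ee_pos: [0.5344, -0.0662, 0.1609]
eef_rot: [-0.216, 3.126, -0.003]
force: [0.7, -0.7, -0.2]
width: 0.856
grasp_force: 0.0
```

Request:
move_arm(
  moves=[
    [0,0,0.0455,0,0,0,0.47],
    [0,0,0.0455,0,0,0,0.47],
    [0,0,0.0455,0,0,0,0.47],
    [0,0,0.0455,0,0,0,0.47],
    [0,0,0.0455,0,0,0,0.47],
    [0,0,0.0455,0,0,0,0.47],
    [0,0,0.0455,0,0,0,0.47],
    [0,0,0.0455,0,0,0,0.47],
    [0,0,0.0455,0,0,0,0.47],
    [0,0,0.0455,0,0,0,0.47],
    [0,0,0.0455,0,0,0,0.47],
    [0,0,0,0,0,0,0.47],
  ],
)

```text
clock: 9.15
ee_pos: [0.5311, -0.0654, 0.1561]
eef_rot: [-2.065, -2.367, -0.001]
force: [-0.3, 0.7, -0.4]
width: 0.469
grasp_force: 0.0
```

Request:
move_arm(
  moves=[
    [0,0,0,0.16,0.081,0,0.47],
    [0,0,0,0.16,0.081,0,0.47],
    [0,0,0,0.16,0.081,0,0.47],
    [0,0,0,0.16,0.081,0,0.47],
    [0,0,0,0,0,0,0.47],
    [0,0,0,0,0,0,0.47],
  ],
)

```text
clock: 9.75
ee_pos: [0.5778, 0.0707, 0.1561]
eef_rot: [-2.06, -2.371, 0.001]
force: [-0.2, -0.2, -0.1]
width: 0.469
grasp_force: 0.0
```

```bash
python3 -c "
from h import *
where(); board('s4')"
```

```text
t 9.8 X 0.5821 Y -0.0096 z 0.1561 toolx in hook -0.002 1.0 toolz [-0.001 -0.    -1.   ] F [-0.22 -0.19 -0.09] w 0.47 j [-0.    0.46 -0.24  0.88 -0.    1.43]
[347, 266] X 0.6095 Y -0.0397
[324, 250] X 0.5370 Y -0.0646
[267, 281] X 0.5424 Y -0.2374
[280, 302] X 0.6115 Y -0.2381
[291, 304] X 0.6303 Y -0.2176
[294, 294] X 0.6099 Y -0.1974
[323, 287] X 0.6302 Y -0.1251
```

Request:
move_arm(
  moves=[
    [0,0,0,0,-0.01,0.15,0.47],
    [0,0,0,0,0,0.15,0.47],
    [0,0,0,0,0,0.06,0.47],
    [0,0,0,0,0,0,0.47],
  ],
)

```text
clock: 10.2
ee_pos: [0.5743, 0.0687, 0.0829]
eef_rot: [-2.064, -2.364, 0.004]
force: [-0.0, 0.3, -0.0]
width: 0.469
grasp_force: 0.0
```

Request:
move_arm(
  moves=[
    [0,0,0,0,0,0.01,0.47],
    [0,0,0,0,0,0.01,0.47],
    [0,0,0,0,0,0,0.47],
  ],
)

```text
clock: 10.5
ee_pos: [0.5769, 0.0696, 0.0816]
eef_rot: [2.064, 2.366, 0.002]
force: [-0.3, 0.6, 0.3]
width: 0.472
grasp_force: 0.0
```

Request:
move_arm(
  moves=[
    [0,0,0,0,0,0.01,0.47],
    [0,0,0,0,0,0,0.47],
  ],
)

```text
clock: 10.7
ee_pos: [0.5763, 0.0698, 0.0789]
eef_rot: [2.065, 2.367, 0.0]
force: [0.6, -0.9, 0.0]
width: 0.47
grasp_force: 0.0
```

Request:
move_arm(
  moves=[
    [0,0,0,0,0,0.006,0.47],
    [0,0,0,0,0,0,0.47],
  ],
)

```text
clock: 10.9
ee_pos: [0.576, 0.0698, 0.0774]
eef_rot: [-2.065, -2.368, 0.0]
force: [0.1, -0.4, -0.0]
width: 0.471
grasp_force: 0.0
```

Request:
move_arm(
  moves=[
    [0,0,0,0,0,0.008,0.47],
    [0,0,0,0,0,0,0.47],
  ],
)

```text
clock: 11.1
ee_pos: [0.576, 0.0698, 0.0756]
eef_rot: [-2.065, -2.367, 0.0]
force: [-1.1, 0.3, -1.3]
width: 0.469
grasp_force: 0.0
```

Request:
move_arm(
  moves=[
    [0,0,0,0,0,0.006,0.47],
    [0,0,0,0,0,0,0.47],
  ],
)

```text
clock: 11.3
ee_pos: [0.5761, 0.0697, 0.0755]
eef_rot: [2.065, 2.367, 0.0]
force: [-2.5, 0.1, 7.0]
width: 0.467
grasp_force: 3.6
```

Request:
move_arm(
  moves=[
    [0,0,0,0,0,0.006,0.47],
    [0,0,0,0,0,0,0.47],
  ],
)

```text
clock: 11.5
ee_pos: [0.5761, 0.0698, 0.0755]
eef_rot: [2.064, 2.367, 0.001]
force: [-4.2, 0.8, 16.1]
width: 0.467
grasp_force: 8.0
```

Request:
move_arm(
  moves=[
    [0,0,0,0,0,0.006,0.47],
    [0,0,0,0,0,0,0.47],
  ],
)

```text
clock: 11.7
ee_pos: [0.5761, 0.0698, 0.0754]
eef_rot: [2.064, 2.367, 0.001]
force: [-9.2, -0.2, 24.3]
width: 0.469
grasp_force: 12.4
```

Fingertips touched the base at TCP z 0.0755. I'll lift 2 mm clear and push along the fence, stopping short to look.

Request:
move_arm(
  moves=[
    [0,0,0,0,0,-0.027,0.47],
    [0,0,0,0,0,0,0.47],
  ],
)

```text
clock: 11.9
ee_pos: [0.5768, 0.0698, 0.0786]
eef_rot: [2.064, 2.366, 0.002]
force: [0.1, 0.0, 0.6]
width: 0.471
grasp_force: 0.0
```

Request:
move_arm(
  moves=[
    [0,0,0,-0.025,0,0,0.47],
    [0,0,0,-0.025,0,0,0.47],
    [0,0,0,-0.02,0,0,0.47],
    [0,0,0,-0.02,0,0,0.47],
    [0,0,0,-0.02,0,0,0.47],
    [0,0,0,-0.02,0,0,0.47],
    [0,0,0,-0.02,0,0,0.47],
    [0,0,0,0,0,0,0.47],
  ],
)

```text
clock: 12.7
ee_pos: [0.5804, 0.0394, 0.0777]
eef_rot: [2.066, 2.367, -0.0]
force: [-0.4, 0.4, -0.5]
width: 0.469
grasp_force: 0.0
```

```bash
python3 -c "
from h import *
where(); board('s5')"
```

```text
t 12.7 X 0.5803 Y -0.0409 z 0.0777 toolx in hook 0.003 1.0 toolz [ 0. -0. -1.] F [-0.45  0.45 -0.51] w 0.47 j [-0.06  0.54 -0.32  0.71 -0.    1.38]
[343, 269] X 0.6118 Y -0.0534
[312, 256] X 0.5367 Y -0.1013
[262, 283] X 0.5410 Y -0.2509
[277, 305] X 0.6149 Y -0.2484
[323, 287] X 0.6302 Y -0.1251
```

Request:
move_arm(
  moves=[
    [0,0,0,-0.02,0,0,0.47],
    [0,0,0,-0.02,0,0,0.47],
    [0,0,0,-0.02,0,0,0.47],
    [0,0,0,-0.02,0,0,0.47],
    [0,0,0,-0.02,0,0,0.47],
    [0,0,0,-0.02,0,0,0.47],
    [0,0,0,-0.02,0,0,0.47],
    [0,0,0,-0.02,0,0,0.47],
    [0,0,0,-0.02,0,0,0.47],
    [0,0,0,-0.02,0,0,0.47],
    [0,0,0,-0.01,0,0,0.47],
    [0,0,0,0,0,0,0.47],
  ],
)

```text
clock: 13.95
ee_pos: [0.5859, -0.002, 0.0777]
eef_rot: [2.066, 2.367, -0.0]
force: [0.9, 0.3, 0.7]
width: 0.471
grasp_force: 0.0
```

```bash
python3 -c "
from h import *
where(); d=board('s6')
cv2.imwrite('pics/crop5.png',cv2.resize(d['image'][220:340,200:360][:,:,::-1],None,fx=5,fy=5,interpolation=cv2.INTER_CUBIC))"
```

```text
t 13.9 X 0.5801 Y -0.0827 z 0.0777 toolx in hook 0.002 1.0 toolz [ 0. -0. -1.] F [0.91 0.27 0.67] w 0.47 j [-0.13  0.55 -0.31  0.71 -0.    1.31]
[329, 276] X 0.6109 Y -0.0952
[298, 263] X 0.5365 Y -0.1434
[243, 287] X 0.5266 Y -0.2972
[264, 314] X 0.6200 Y -0.2873
```

View pics/crop5.png

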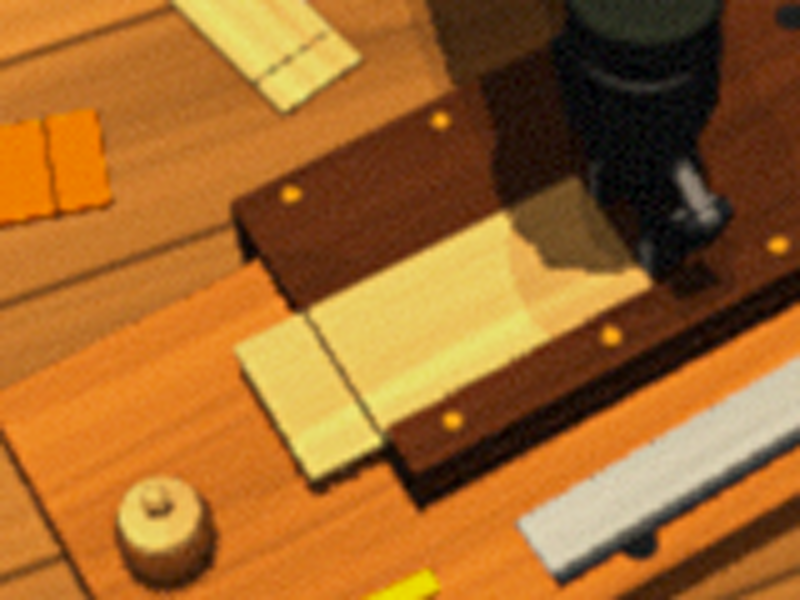

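The line (crop (308,312)–(385,437)) lies almost exactly at the hook's end edge. 7 mm more to go.

Request:
move_arm(
  moves=[
    [0,0,0,-0.015,0,0,0.47],
    [0,0,0,-0.015,0,0,0.47],
    [0,0,0,-0.006,0,0,0.47],
    [0,0,0,0,0,0,0.47],
    [0,0,0,0.03,0,0,0.47],
    [0,0,0,0.05,0,0,0.47],
    [0,0,0,0,0,-0.2,0.47],
    [0,0,0,0,0,-0.2,0.47],
    [0,0,0,0.2,0,-0.1,0.47],
    [0,0,0,0.2,0,0,0.47],
    [0,0,0,0.2,0,0,0.47],
    [0,0,0,0,0,0,0.47],
  ],
)

```text
clock: 15.2
ee_pos: [0.567, 0.1311, 0.178]
eef_rot: [-2.056, -2.373, -0.002]
force: [0.2, -1.6, -0.0]
width: 0.472
grasp_force: 0.0
```

```bash
python3 -c "
from h import *
where(); d=board('s7'); e=grab('top','t7')
m=boardmask(e,270,420,180,255); b,a,A=corners(m)
for p in a:
    q=onz(e,*p,.071)[:2]; print('top',p.tolist(),'X %.4f Y %.4f'%(ex@q,ey@q))
r=lambda i:cv2.resize(i[:,:,::-1],(400,300),interpolation=cv2.INTER_CUBIC)
cv2.imwrite('pics/crop6.png',np.hstack([r(d['image'][240:330,220:340]),r(e['image'][175:265,300:420])]))"
```

```text
t 15.2 X 0.5797 Y 0.0518 z 0.1780 toolx in hook -0.005 1.0 toolz [-0.     0.002 -1.   ] F [ 0.16 -1.6  -0.01] w 0.47 j [ 0.1   0.44 -0.21  0.93  0.    1.53]
[327, 277] X 0.6107 Y -0.1012
[310, 257] X 0.5367 Y -0.1074
[215, 304] X 0.5338 Y -0.3778
[244, 292] X 0.5406 Y -0.3015
[261, 316] X 0.6210 Y -0.2961
[315, 284] X 0.6125 Y -0.1378
[323, 287] X 0.6302 Y -0.1251
top [403, 194] X 0.6206 Y -0.3005
top [333, 203] X 0.6209 Y -0.1017
top [337, 230] X 0.5429 Y -0.1020
top [407, 222] X 0.5395 Y -0.2986
```

View pics/crop6.png

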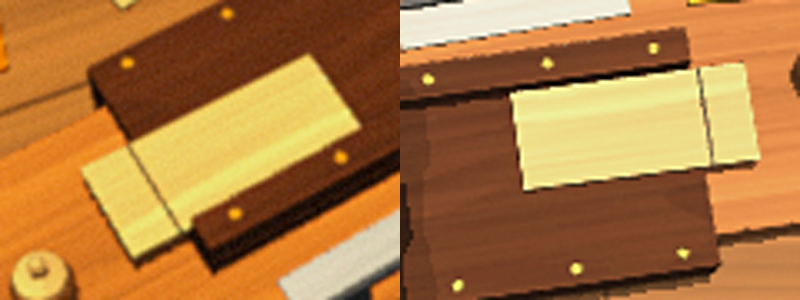

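The line shows clear of the hook's end by about 8 mm along its whole length (right panel, (699,70)–(713,163) against the edge at x≈690–703). Next is a sub-pixel check that the blank is still flush, compared with the pressed state.

```bash
python3 - <<'E'
from h import *
def near(tag,z=.071):
    d=load(tag); g=cv2.GaussianBlur(d['image'],(3,3),0)[:,:,1].astype(float); P=[]
    # sample profiles along X at given Y in the hook frame, find strongest dark->light step at near edge
    for Y in YS[tag]:
        xs=np.arange(.515,.56,.0005); uv=np.array([proj(d,[*(X*ex+Y*ey),z]) for X in xs],np.float32)
        v=cv2.remap(g.astype(np.float32),uv[:,0],uv[:,1],cv2.INTER_LINEAR).ravel(); k=v.min()+(v.max()-v.min())/2
        P.append(xs[np.argmax(v>k)])
    p=np.polyfit(YS[tag],P,1); print(tag,(np.array(P)*1e3).round(1),'slope deg',np.degrees(np.arctan(p[0])).round(2),'mid',np.polyval(p,np.mean(YS[tag])).round(4))
YS={'s3':[-.05,-.06,-.07,-.08,-.205,-.215,-.225],'s4':np.arange(-.22,-.15,.01),'s7':np.arange(-.245,-.105,.01),'t7':np.arange(-.245,-.105,.01)}
for t in('s3','s4','s7','t7'): near(t)
E
```

```text
s3 [536. 536. 537. 537. 536. 537. 537.] slope deg -0.11 mid 0.5366
s4 [537.  536.5 536.  536.  535.5 535.5 535.5 536. ] slope deg -0.95 mid 0.536
s7 [535.5 535.5 535.5 535.5 535.5 536.  536.  536.  536.  536.  536.  536.
 536.  536.  536.5] slope deg 0.33 mid 0.5359
t7 [539.5 538.5 539.5 539.  539.5 539.  539.  539.5 539.  540.  539.  539.5
 539.  539.5 539. ] slope deg 0.05 mid 0.5392
```

Any gap is at most about 0.7 mm and the skew about 0.3°. There is plenty of time, so I'll finish with one gentle press against the fence.

Request:
move_arm(
  moves=[
    [0,0,-0.0455,0,0,0,1],
    [0,0,-0.0455,0,0,0,1],
    [0,0,-0.0455,0,0,0,1],
    [0,0,-0.0455,0,0,0,1],
    [0,0,-0.0455,0,0,0,1],
    [0,0,-0.0455,0,0,0,1],
    [0,0,-0.0455,0,0,0,1],
    [0,0,-0.0455,0,0,0,1],
    [0,0,-0.0455,0,0,0,1],
    [0,0,-0.0455,0,0,0,1],
    [0,0,-0.0455,0,0,0,1],
    [0,0,0,0,0,0,1],
  ],
)

```text
clock: 16.5
ee_pos: [0.5685, 0.125, 0.1775]
eef_rot: [0.213, -3.134, 0.0]
force: [-0.4, -1.3, -0.1]
width: 1.0
grasp_force: 0.0
```

Request:
move_arm(
  moves=[
    [0,0,0,0.0706,-0.197,0,1],
    [0,0,0,0.0706,-0.197,0,1],
    [0,0,0,0.0706,-0.197,0,1],
    [0,0,0,0.0706,-0.197,0,1],
    [0,0,0,0.0706,-0.197,0,1],
    [0,0,0,0.0706,-0.197,0,1],
    [0,0,0,0,0,0,1],
    [0,0,0,0,0,0,1],
  ],
)

```text
clock: 17.3
ee_pos: [0.5165, -0.1211, 0.1776]
eef_rot: [0.208, -3.135, -0.001]
force: [-0.8, 0.1, 0.0]
width: 1.002
grasp_force: 0.0
```

```bash
python3 -c "
from h import *
where()"
```

```text
t 17.3 X 0.4950 Y -0.1910 z 0.1776 toolx in hook -1.0 0.006 toolz [-0.  0. -1.] F [-0.77  0.08  0.02] w 1.0 j [-0.37  0.35 -0.35  0.88  0.   -0.5 ]
```

Request:
move_arm(
  moves=[
    [0,0,-0.002,0,0.02,0,1],
    [0,0,0,0,0,0.15,1],
    [0,0,0,0,0,0.15,1],
    [0,0,0,0,0,0.15,1],
    [0,0,0,0,0,0.06,1],
    [0,0,0,0,0,0.035,1],
    [0,0,0,0,0,0,1],
    [0,0,0,0,0,0,1],
  ],
)

```text
clock: 18.1
ee_pos: [0.5174, -0.1158, 0.0697]
eef_rot: [-0.227, 3.132, -0.001]
force: [1.3, 0.6, -0.2]
width: 1.004
grasp_force: 0.0
```

```bash
python3 -c "
from h import *
where()"
```

```text
t 18.1 X 0.4965 Y -0.1859 z 0.0697 toolx in hook -1.0 -0.006 toolz [ 0.002 -0.001 -1.   ] F [ 1.28  0.61 -0.2 ] w 1.0 j [-0.36  0.48 -0.47  0.62  0.   -0.5 ]
```

Request:
move_arm(
  moves=[
    [0,0,0.002,0,0,0.012,1],
    [0,0,0,-0.04,0,0,1],
    [0,0,0,-0.04,0,0,1],
    [0,0,0,-0.03,0,0,1],
    [0,0,0,-0.015,0,0,1],
    [0,0,0,0,0,0,1],
    [0,0,0,0,0,0,1],
  ],
)

```text
clock: 18.8
ee_pos: [0.541, -0.1123, 0.0661]
eef_rot: [0.216, -3.134, -0.0]
force: [-0.4, -0.2, -0.3]
width: 0.999
grasp_force: 0.0
```

```bash
python3 -c "
from h import *
where()"
```

```text
t 18.8 X 0.5204 Y -0.1857 z 0.0661 toolx in hook -1.0 0.0 toolz [-0.001  0.    -1.   ] F [-0.36 -0.2  -0.28] w 1.0 j [-0.34  0.51 -0.41  0.64 -0.   -0.48]
```

Request:
move_arm(
  moves=[
    [0,0,0,-0.01,0,0,1],
    [0,0,0,-0.01,0,0,1],
    [0,0,0,-0.01,0,0,1],
    [0,0,0,0,0,0,1],
    [0,0,0,0,0,0,1],
  ],
)

```text
clock: 19.3
ee_pos: [0.5471, -0.1115, 0.0662]
eef_rot: [0.216, -3.134, -0.0]
force: [-0.5, -0.1, -0.1]
width: 1.0
grasp_force: 0.0
```

Request:
move_arm(
  moves=[
    [0,0,0,-0.005,0,0,1],
    [0,0,0,0,0,0,1],
    [0,0,0,0,0,0,1],
  ],
)

```text
clock: 19.6
ee_pos: [0.5479, -0.1115, 0.0662]
eef_rot: [0.216, -3.134, 0.0]
force: [-1.4, -0.2, 0.4]
width: 1.0
grasp_force: 0.4
```

Request:
move_arm(
  moves=[
    [0,0,0,-0.006,0,0,1],
    [0,0,0,0,0,0,1],
  ],
)

```text
clock: 19.8
ee_pos: [0.5481, -0.1114, 0.0661]
eef_rot: [0.216, -3.132, 0.001]
force: [-5.4, -2.0, 2.9]
width: 0.998
grasp_force: 2.5
```

Request:
move_arm(
  moves=[
    [0,0,0,0.025,0,0,1],
    [0,0,0,0.05,0,0,1],
    [0,0,0,0,0,-0.2,1],
    [0,0,0,0,0,-0.2,1],
    [0,0,0,0,0.2,-0.1,1],
    [0,0,0,0,0.2,0,1],
    [0,0,0,0,0.2,0,1],
    [0,0,0,0,0.2,0,1],
    [0,0,0,0,0.2,0,1],
    [0,0,0,0,0,0,1],
    [0,0,0,0,0,0,1],
  ],
)

```text
clock: 20.9
ee_pos: [0.5066, 0.0854, 0.1663]
eef_rot: [-0.219, 3.133, -0.0]
force: [0.7, -0.6, -0.1]
width: 1.0
grasp_force: 0.0
```

```bash
python3 -c "
from h import *
where(); d=grab('scene','s8'); e=grab('top','t8')
r=lambda i:cv2.resize(i[:,:,::-1],(400,300),interpolation=cv2.INTER_CUBIC)
cv2.imwrite('pics/crop7.png',np.hstack([r(d['image'][240:330,220:340]),r(e['image'][175:265,300:420])]))"
```

```text
t 20.9 X 0.5136 Y 0.0148 z 0.1663 toolx in hook -1.0 -0.002 toolz [ 0.001 -0.    -1.   ] F [ 0.75 -0.57 -0.15] w 1.0 j [ 0.02  0.33 -0.41  0.84 -0.   -0.12]
```

View pics/crop7.png

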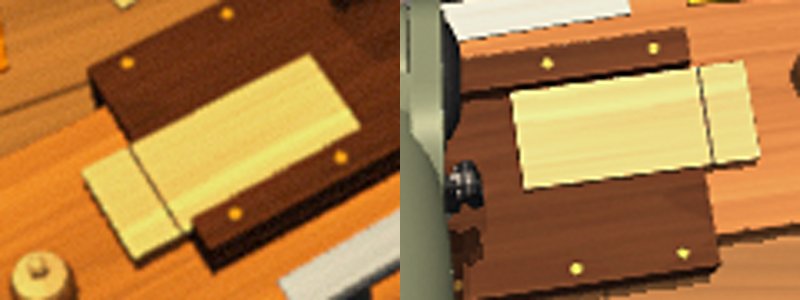

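```bash
python3 -c "
from h import *
d=load('s8');e=load('t8')
for n,c,l in (('s',d,[(132,147,.071),(183,233,.071),(92,73,.063),(127,135,.063),(194,222,.089)]),('t',e,[(298,70,.071),(313,163,.071),(318,262,.063),(307,185,.063),(288,32,.089),(289,62,.089)])):
    o=(220,240) if n=='s' else (300,175)
    for u,v,z in l: q=onz(c,o[0]+u*.3-.35,o[1]+v*.3-.35,z)[:2]; print(n,u,v,'X %.4f Y %.4f'%(ex@q,ey@q))
"
```

```text
s 132 147 X 0.5393 Y -0.2579
s 183 233 X 0.6227 Y -0.2596
s 92 73 X 0.4600 Y -0.2522
s 127 135 X 0.5237 Y -0.2547
s 194 222 X 0.6276 Y -0.2519
t 298 70 X 0.6210 Y -0.2609
t 313 163 X 0.5401 Y -0.2607
t 318 262 X 0.4579 Y -0.2529
t 307 185 X 0.5237 Y -0.2541
t 288 32 X 0.6501 Y -0.2547
t 289 62 X 0.6244 Y -0.2515
```

The final look shows the line 5–8 mm clear of the hook's end, the blank flush with the fence and the arm away from everything. I'm handing in.

```bash
python3 -c "
from rig import env
print(env.hand_in())"
```

```text
the job is handed in; nothing more can be done
None
```

The job is handed in at about 21 s of the 61 s allowed: the blank lies against the fence with its pencil line about 5–8 mm clear of the hook's right-hand end, and the arm touched nothing else that I could see.

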